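Release the jammed centrifuge lid through its access hole

ROBOT

A 6-joint arm with a two-finger parallel gripper is mounted at the origin on the work surface. World frame = base frame: x ahead of the robot, y to its left, z up, the work surface at z = 0. Lengths are in m, angles in rad, forces in N, time in s.
With the tool pointing down it reaches from about 0.35 to 0.85 m from the base axis. Payload 8.1 kg.
Tool frame: the origin (TCP) lies between the finger pads; the fingertips stand 25 mm ahead of it and the grasp point (between the pads) lies 6 mm ahead of it (robot.tip_extent is the distance from the TCP to the fingertips, in m); z points along the fingers, y is the direction in which the jaws open and shut (so a half turn about z gives the same grasp; the last joint's range is limited). The gripper opens to 93 mm and grips with 3 to 60 N. Pads are 15 mm wide; open, the fingers measure 128 mm over their backs; the gripper's body (75 mm by 188 mm) begins 65 mm behind the grasp point.
Start: joints at [-1.362, 0.13, 1.488, -0, 1.523, -0.085], TCP at [0.174, -0.574, 0.244] pointing down, gripper open.
Joint ranges: [-2.96, 2.96], [-0.89, 2.26], [0.02, 2.5], [-1.34, 4.48], [0, 2.73], [-2.66, 2.66]. Speed limits (rad/s): [2.39, 2.39, 2.79, 3.14, 3.14, 3.14].

INTERFACE

Orientations are given as a rotation vector (axis times angle).
In Python, from plant import robot gives the robot as it stands.
- The arm moves only by the tool drive_tool, never from a script. Its argument "increments" is a list of rows, each a list of 7 numbers: the closure, from 0 (fully open) to 1 (shut), then the shift along the world's x, y, z in units of 25 mm (1.0 is 25 mm), then the turn, a rotation vector about the world's x, y, z in rad. In form: [[gripper, dx, dy, dz, rx, ry, rz], ...]. A call has 1 to 20 rows; each row is the pose to reach, as a shift and turn from the pose commanded when the call began; what a row does not reach only later rows make up. A row lasts 1/12 s, in which the tool goes at most 41.7 mm and 7.16 degrees, less where a joint would pass 70% of its speed; a pose out of reach is approached as far as the arm can. A call with a gripper value outside its range is refused whole. The fingers move at their own pace and stop on an object; "squeeze" is the grip in N (left out, the last holds). Time passes only in rows, so rows that repeat a pose let the fingers close. It gives the time, the measured TCP pose, the force and the opening at its end, in the units of the state.
- robot.read_state(): the state, without advancing time (a new reading comes with each control period).
- robot.read_camera(name): name is "side" or "top" or "wrist"; returns a dict with "image" (420x560x3 uint8, red, green, blue), "fx", "fy", "cx", "cy" (pixels), "dist" ([k1, k2, p1, p2, k3] as OpenCV has them; the pictures are not rectified), "T" (4x4, takes a point from camera to world coordinates); the wrist camera has in their place "mount" (4x4, takes a point from camera to tool coordinates, whose origin is the TCP and whose axes are the flange's). Camera axes: x right, y down, z forward; pixel columns grow to the right and rows downward; lengths in m; the calibration is good to about 2 mm. A picture is of the moment at which its call begins: read the wrist's pose just before it. There is no depth.
- robot.close_job(): hands the job in, once; it reports no verdict.
The state is a dict: "t": time; "q": joint angles; "dq": joint speeds; "joint_torque": joint torques, N m; "tool_pos": TCP position; "orientation": TCP orientation; "force": force on the tool from outside, world axes, zero at the start; "wrist_torque": the same for the moment, N m; "opening": finger opening in m.
Only numpy, scipy, OpenCV 4.12 (cv2) and the standard library are available. Lean on these libraries where they do the work, as an engineer would, in place of code of your own. Each camera call takes 0.05 s, during which the arm holds its last target.

TASK

The power is off and the bench centrifuge's lid is locked. Take the release rod (the thin rod with the square handle) from the tool stand, put it straight down through the small slotted access hole in the centrifuge's front deck and feel gently along the hidden ledge below for the well with the spring latch, then press the latch until the lid pops up, never forcing the rod against anything solid. Then put the rod back upright and fully down in its hole in the stand, let go of it, and leave the lid ajar and everything else where it is.

Things in the scene. Friction and masses are not known exactly. Their poses are not given: they have to be found in the camera images.
- release_rod: Upright in one of the stand's holes. Steel shank 6 mm thick, round-tipped, 100 mm long, then a bright metal square handle 14 x 14 mm, 45 mm tall (100 to 145 mm above the tip); about 60 g. Origin: lower tip of the shank; z along the axis up to the handle, x and y square to the handle's flats. It has up to 2 degrees of play in its hole.
- stand: Fixed grey block 180 x 60 x 70 mm (x, y, z). Origin: centre of its underside; z up. Three vertical round holes, 8.5 mm wide (2 mm chamfer), 60 mm deep, at its own x = -55, 0, +55 mm, y = 0; floors 10 mm and mouths 70 mm above the origin. One holds the rod, the others a screwdriver and a ball-ended driver.
- centrifuge: Fixed white bench centrifuge, 288 x 240 x 140 mm (x, y, z). Origin: centre of its underside; z up, front at -x. Its top is a flat front deck (x -140 to -68 mm), flush with the lid behind it. The deck is 12 mm thick; the access hole goes through it at x -104, y 0 mm. Rule: the rod must not press on any part of the centrifuge with more than 30 N.
- access_hole (a point): Centre of the slot's mouth, 140 mm above the table, z up. Slot 9 mm (its x) by 33 mm (its y). Hidden 40 mm below is a rigid ledge with a well 9 mm wide in y, centred anywhere within 12 mm of the slot's middle (y). In the well, 3 to 11 mm below the ledge, is the latch pad: 4 N at first, 0.6 N more per mm; it frees the lid after 5.5 to 7 mm (7 to 9 N), hard stop at 9 mm.
- lid (a joint): Angle of the centrifuge's lid (rad): 0 shut and locked; grows as the front edge rises about the hinge at the back. Once let go it springs up by itself to about 0.2 rad (front edge about 40 mm up) and stays there. It reads 0 until the latch lets go.
- screwdriver: Bystander in the stand: steel shank 6 mm thick, round waisted metal handle 24 mm wide, 135 mm tall overall. Origin: its lower tip.
- ball_driver: Bystander in the stand: steel shank 6 mm thick, metal ball 28 mm wide at the top, 119 mm tall overall. Origin: its lower tip.
- tube_rack: Bystander: white rack of capped sample tubes, 90 x 160 x 78 mm. Origin: centre of its underside.
- spray_bottle: Bystander: spray bottle 72 mm wide, 175 mm tall. Origin: centre of its underside.
- tip_box: Bystander: pale box of pipette tips, 120 x 85 x 55 mm. Origin: centre of its underside.
- sample_cup: Bystander: clear cup with white cap, 60 mm wide, 70 mm tall. Origin: centre of its underside.
- timer: Bystander: flat white timer, 60 x 60 x 24 mm. Origin: centre of its underside.

How it is judged:
On the way, in this order (a step that is already met when the one before it is completed fails the run):
1. the rod's tip is well inside the access hole (z of release_rod in the frame of access_hole below -0.015 m and horizontal distance between release_rod and access_hole below 0.02 m), for 0.1 s.
2. the latch has been tripped and the lid has popped up (all of step 1 and value of joint lid above 0.12 rad), for 0.1 s.
At the end, for the whole second after the job is handed in: The lid stands ajar by itself (between 0.12 and 0.4 rad), and the release rod stands released, at rest and upright (within 0.1 rad) in a hole of the stand, its tip within 8 mm of the hole's floor (value of joint lid between 0.12 and 0.4 rad and z of release_rod in the frame of stand between 0.004 and 0.018 m and y of release_rod in the frame of stand between -0.012 and 0.012 m and x of release_rod in the frame of stand between -0.07 and 0.07 m and angle between release_rod's own z axis and vertical below 0.1 rad and linear speed of release_rod below 0.03 m/s and contact force between release_rod and the fingers below 0.1 N); the robot touches nothing.
It fails at once if the rod is pressed on the centrifuge with more than 30 N (contact force between release_rod and centrifuge above 30 N).
It fails at once if another tool is taken out of the stand or knocked about (distance of any of screwdriver, ball_driver from where it was at the start of the episode above 0.02 m).
It fails at once if something else on the bench is moved by more than 3 cm (distance of any of tube_rack, spray_bottle, tip_box, sample_cup, timer from where it was at the start of the episode above 0.03 m).
It also fails if it takes over 64 s, if anything falls off the work surface, if the arm or the gripper's body presses on something with over 40 N, if the wrist force passes 120 N, or if a joint passes its speed limit or range.

## Working session

There is one attempt and no reset: what is moved stays moved. The work goes in short steps, Python scripts to look and compute and a tool call to move; the robot and the scene stay as the last step left them, time stands still between calls to the robot, and variables do not carry over. Pictures are saved under pics/ and viewed, and the job is handed in when it is done.

Besides the shell and the picture viewer there is one more tool, called by a JSON object that holds its "name" and its "arguments", one argument or row to a line. drive_tool: Moves the arm, as the interface text tells. Its arguments: {"type":"object","properties":{"increments":{"type":"array"},"squeeze":{"type":"number"}},"required":["increments"]}

```bash
ls; mkdir -p pics; cat > h.py <<'E'
import numpy as np,cv2,json
from plant import robot
def snap(n,f):
    s=robot.read_state(); c=robot.read_camera(n); cv2.imwrite('pics/'+f,c['image'][:,:,::-1])
    if n=='wrist':
        T=np.eye(4);T[:3,:3]=cv2.Rodrigues(np.array(s['orientation'],float))[0];T[:3,3]=s['tool_pos'];c['T']=T@np.array(c['mount'])
    return c
def K(c): return np.array([[c['fx'],0,c['cx']],[0,c['fy'],c['cy']],[0,0,1.]])
def ray(c,uv):
    p=cv2.undistortPoints(np.array([[uv]],float),K(c),np.array(c['dist'],float))[0,0]
    T=np.array(c['T']); d=T[:3,:3]@np.array([p[0],p[1],1]); return T[:3,3],d
def onz(c,uv,z):
    o,d=ray(c,uv); return o+d*(z-o[2])/d[2]
def tri(rs):
    A=np.zeros((3,3));b=np.zeros(3)
    for o,d in rs:
        d=d/np.linalg.norm(d);P=np.eye(3)-np.outer(d,d);A+=P;b+=P@o
    x=np.linalg.solve(A,b); return x,[np.linalg.norm((np.eye(3)-np.outer(d,d)/(d@d))@(x-o)) for o,d in rs]
def proj(c,p):
    T=np.linalg.inv(np.array(c['T'])); r=cv2.Rodrigues(T[:3,:3])[0]
    return cv2.projectPoints(np.array(p,float).reshape(-1,3),r,T[:3,3],K(c),np.array(c['dist'],float))[0][:,0]
E
python3 - <<'E'
from h import *
print(robot.read_state(),robot.tip_extent)
for n in ['side','top','wrist']:
    c=snap(n,n+'0.png'); print(n,c['fx'],c['cx'],c['cy'],c['dist'],np.round(c['T'],3).tolist())
E
```

```text
pics
{'t': 0.0, 'q': array([-1.36240568e+00,  1.31161326e-01,  1.48925706e+00, -2.01691956e-05,
        1.52298356e+00, -8.54446516e-02]), 'dq': array([ 0.00059416,  0.00193419,  0.00012598, -0.0019874 ,  0.00081175,
       -0.0001615 ]), 'joint_torque': array([ 1.39524069e-03, -5.59841144e+01, -4.91755128e+01,  7.67090404e-02,
        3.55901476e-02, -1.05368115e-04]), 'tool_pos': array([ 0.17365785, -0.57378505,  0.2425995 ]), 'orientation': array([-3.10596285e+00, -4.59634118e-01,  2.06063590e-04]), 'force': array([-0.60816727,  0.33345406, -0.30791909]), 'wrist_torque': array([ 0.00768998,  0.01892504, -0.03167311]), 'opening': 0.09324984321336102} 0.025
side 390.7453575791574 286.28101966278956 205.95885018855947 [-0.07901896  0.          0.          0.          0.        ] [[0.995, -0.055, 0.086, 0.483], [-0.102, -0.569, 0.816, -0.674], [0.004, -0.821, -0.571, 0.608], [0.0, 0.0, 0.0, 1.0]]
top 447.7871296498933 279.24309951497474 211.82869771319565 [-0.12961402  0.          0.          0.          0.        ] [[-0.014, -0.98, 0.196, 0.391], [-1.0, 0.014, -0.003, 0.043], [0.0, -0.196, -0.981, 1.109], [0.0, 0.0, 0.0, 1.0]]
wrist 293.04221220115426 276.25997912687654 215.27526695577097 [-0.04629983  0.          0.          0.          0.        ] [[0.289, -0.921, -0.263, 0.247], [-0.957, -0.278, -0.077, -0.551], [-0.002, 0.274, -0.962, 0.384], [0.0, 0.0, 0.0, 1.0]]
```

View pics/side0.png

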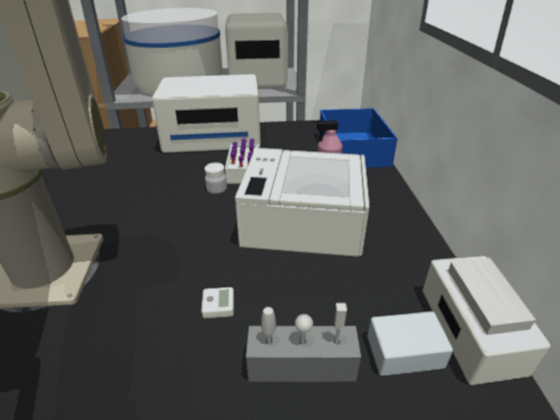

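View pics/top0.png

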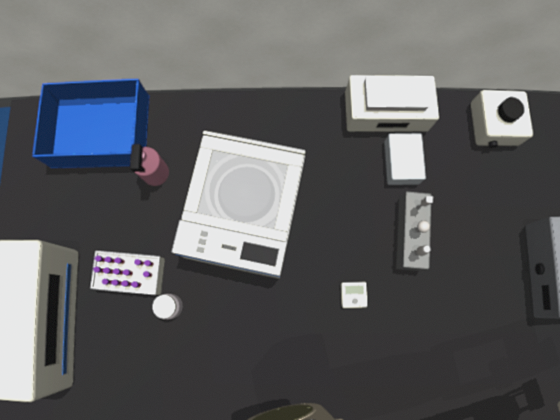

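View pics/wrist0.png

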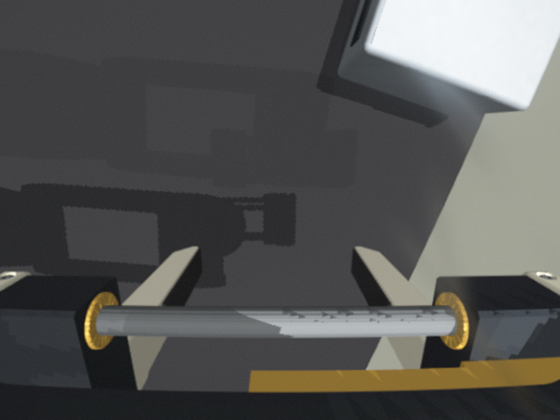

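Side view: the stand is at (302,352), with the square-handled rod rightmost at (340,318). Top view: the rod is at about (429,200) and the slot probably at (229,247). I'll enlarge both.

```bash
python3 - <<'E'
import cv2
t=cv2.imread('pics/top0.png');s=cv2.imread('pics/side0.png')
cv2.imwrite('pics/a.png',cv2.resize(t[180:290,385:450],None,fx=5,fy=5,interpolation=2))
cv2.imwrite('pics/b.png',cv2.resize(t[120:285,165:315],None,fx=3.6,fy=3.6,interpolation=2))
cv2.imwrite('pics/c.png',cv2.resize(s[290:390,235:370],None,fx=5.8,fy=5.8,interpolation=2))
cv2.imwrite('pics/d.png',cv2.resize(s[140:255,230:375],None,fx=5,fy=5,interpolation=2))
E
```

```text
(no output)
```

View pics/a.png

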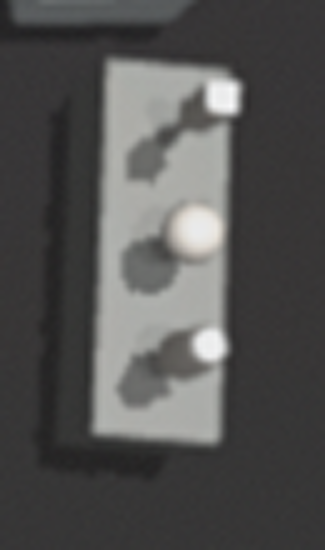

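View pics/b.png

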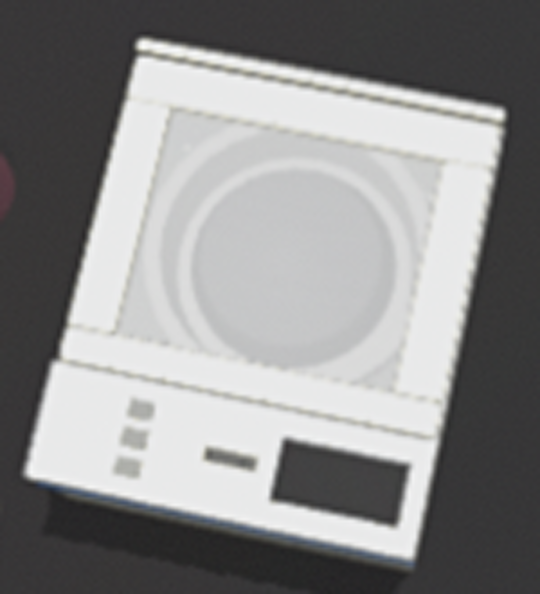

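View pics/c.png

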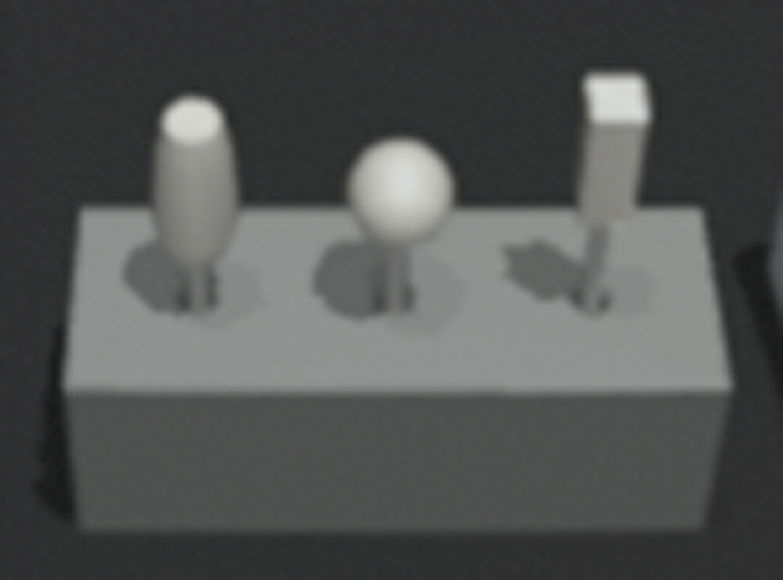

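View pics/d.png

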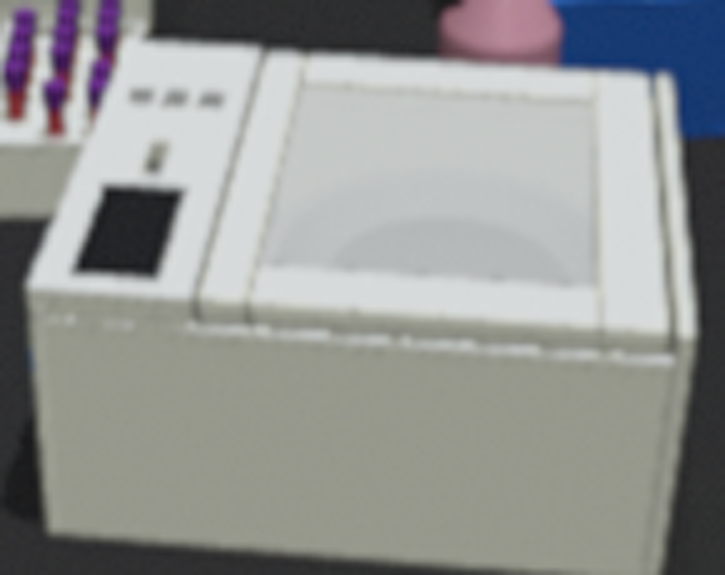

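```bash
cat > m1.py <<'E'
from h import *
t=robot.read_camera('top');s=robot.read_camera('side')
A=lambda u,v:(385+(u+.5)/5-.5,180+(v+.5)/5-.5)
B=lambda u,v:(165+u/3.6-.4,120+v/3.6-.4)
C=lambda u,v:(235+u/5.8-.4,290+v/5.8-.4)
D=lambda u,v:(230+u/5-.4,140+v/5-.4)
at=[onz(t,A(*p),.07) for p in [(106,58),(230,70),(220,443),(93,434)]]
as_=[onz(s,C(*p),.07) for p in [(703,208),(732,388),(62,388),(83,208)]]
print(np.round(at,4));print(np.round(as_,4)); print('cent',np.mean(at,0),np.mean(as_,0))
for n,Z in(('t',at),('s',as_)):
    e=(Z[0]+Z[1]-Z[2]-Z[3])/2; print(n,e,np.degrees(np.arctan2(e[1],e[0])))
print('rodtop',tri([ray(t,A(223,97)),ray(s,C(617,98))]))
print('rodbase side',onz(s,C(592,303),.07))
print('slot',tri([ray(t,B(230,458)),ray(s,D(156,157))]),onz(t,B(230,458),.14),onz(s,D(156,157),.14))
dt=[onz(t,B(*p),.14) for p in [(25,478),(412,560),(505,115),(138,42)]]
print(np.round(dt,4),np.mean(dt,0))
e=dt[1]-dt[0];print(e,np.degrees(np.arctan2(e[1],e[0])));e=dt[2]-dt[3];print(e,np.degrees(np.arctan2(e[1],e[0])))
ds=[onz(s,D(*p),.14) for p in [(30,288),(122,38)]];print(np.round(ds,4))
e=ds[0]-ds[1];print(e,np.degrees(np.arctan2(e[1],e[0])))
E
python3 m1.py
```

```text
[[ 0.6449 -0.2666  0.07  ]
 [ 0.6383 -0.3277  0.07  ]
 [ 0.4586 -0.3089  0.07  ]
 [ 0.4643 -0.2482  0.07  ]]
[[ 0.6454 -0.2677  0.07  ]
 [ 0.6387 -0.3275  0.07  ]
 [ 0.4586 -0.309   0.07  ]
 [ 0.466  -0.2494  0.07  ]]
cent [ 0.55153593 -0.28784078  0.07      ] [ 0.55217168 -0.28840438  0.07      ]
t [ 0.18014799 -0.0185835   0.        ] -5.88962099487688
s [ 0.1797453  -0.01842466  0.        ] -5.852619590586122
rodtop (array([ 0.60640898, -0.2938134 ,  0.15310941]), [np.float64(0.00022035647918910198), np.float64(0.00022035647918905836)])
rodbase side [ 0.6064975  -0.29644304  0.07      ]
slot (array([0.50835352, 0.15168775, 0.13753273]), [np.float64(0.00020807966208272421), np.float64(0.0002080796620826881)]) [0.50826313 0.15142264 0.14      ] [0.50801551 0.14730668 0.14      ]
[[ 0.4973  0.2764  0.14  ]
 [ 0.4455  0.0422  0.14  ]
 [ 0.7234 -0.0204  0.14  ]
 [ 0.7764  0.2132  0.14  ]] [0.61066896 0.12787335 0.14      ]
[-0.05181869 -0.23421334  0.        ] -102.475477538991
[-0.05309418 -0.2336508   0.        ] -102.80233779018734
[[0.4481 0.0385 0.14  ]
 [0.4961 0.2774 0.14  ]]
[-0.04801509 -0.2389339   0.        ] -101.36256517644141
```

{"name": "drive_tool", "arguments": {
  "increments": [
    [0.3,17.3,11.2,1.6,0,0,-0.396],
    [0.3,17.3,11.2,1.6,0,0,-0.396],
    [0.3,17.3,11.2,1.6,0,0,-0.396],
    [0.3,17.3,11.2,1.6,0,0,-0.396],
    [0.3,17.3,11.2,1.6,0,0,-0.396],
    [0.3,17.3,11.2,1.6,0,0,-0.396],
    [0.3,17.3,11.2,1.6,0,0,-0.396],
    [0.3,17.3,11.2,1.6,0,0,-0.396],
    [0.3,17.3,11.2,1.6,0,0,-0.396],
    [0.3,17.3,11.2,1.6,0,0,-0.396],
    [0.3,17.3,11.2,1.6,0,0,-0.396],
    [0.3,17.3,11.2,1.6,0,0,-0.396],
    [0.3,17.3,11.2,1.6,0,0,-0.396],
    [0.3,17.3,11.2,1.6,0,0,-0.396],
    [0.3,17.3,11.2,1.6,0,0,-0.396],
    [0.3,17.3,11.2,1.6,0,0,-0.396],
    [0.3,17.3,11.2,1.6,0,0,-0.396],
    [0.3,17.3,11.2,1.6,0,0,-0.396]
  ]
}}

```text
t: 1.75
tool_pos: [0.6053, -0.2954, 0.2837]
orientation: [3.137, -0.163, -0.0]
force: [0.4, -0.0, -0.7]
opening: 0.0653
```

```bash
python3 - <<'E'
from h import *
s=robot.read_state();print(s['t'],s['tool_pos'],s['orientation'],s['opening'],s['q'],s['force'])
R=cv2.Rodrigues(s['orientation'])[0];print(R.round(3))
c=snap('wrist','w1.png')
print(proj(c,[[.6065,-.2938,.155],[.6065,-.2938,.07]]))
E
```

```text
1.75 [ 0.60525913 -0.29538191  0.28365598] [ 3.13726097e+00 -1.63231853e-01 -3.98131644e-04] 0.0653497777400982 [-5.30015305e-01  3.18957605e-01  1.19933098e+00 -1.95051373e-04
  1.62348862e+00  1.14473712e+00] [ 0.41735783 -0.03391404 -0.70201491]
[[ 0.995 -0.104 -0.   ]
 [-0.104 -0.995 -0.   ]
 [-0.     0.    -1.   ]]
[[275.68779413 213.61585704]
 [275.85108025 195.11127147]]
```

View pics/w1.png

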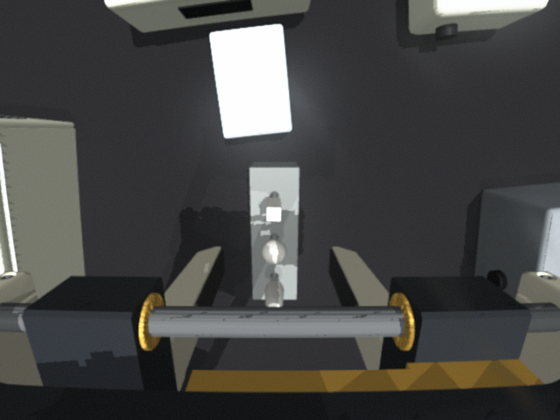

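The wrist view shows the square handle top at (274,213), as predicted and square to the jaws. Next: descend and grip.

{"name": "drive_tool", "arguments": {
  "increments": [
    [0.3,0.05,0.07,-1.4,0,0,0],
    [0.3,0.05,0.07,-2.8,0,0,0],
    [0.3,0.05,0.07,-4.2,0,0,0],
    [0.3,0.05,0.07,-5.0,0,0,0],
    [0.3,0.05,0.07,-5.5,0,0,0],
    [0.3,0.05,0.07,-5.5,0,0,0],
    [0.3,0.05,0.07,-5.5,0,0,0],
    [0.3,0.05,0.07,-5.5,0,0,0]
  ]
}}

```text
t: 2.47
tool_pos: [0.6086, -0.2935, 0.1488]
orientation: [3.136, -0.161, 0.005]
force: [0.4, -0.1, 0.2]
opening: 0.0652
```

```bash
python3 - <<'E'
from h import *
s=robot.read_state();print(s['t'],s['tool_pos'],s['force'])
c=snap('wrist','w2.png');snap('side','s2.png')
E
```

```text
2.4667 [ 0.60857899 -0.29349733  0.14879808] [ 0.39750909 -0.13054664  0.18241223]
```

View pics/w2.png

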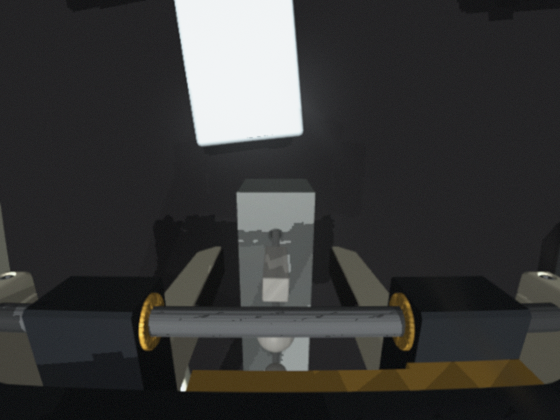

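View pics/s2.png

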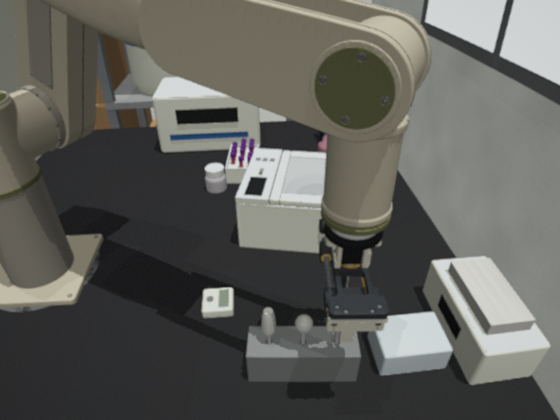

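Rod handle sits between the open fingers at (276,280); I'll shift x slightly and close.

{"name": "drive_tool", "arguments": {
  "increments": [
    [0.6,-0.08,0,-0.1,0,0,0],
    [0.9,-0.08,0,-0.1,0,0,0],
    [0.9,-0.08,0,-0.1,0,0,0],
    [0.9,-0.08,0,-0.1,0,0,0],
    [0.9,-0.08,0,-0.1,0,0,0],
    [0.9,-0.08,0,-0.1,0,0,0],
    [0.9,-0.08,0,-0.1,0,0,0],
    [0.9,-0.08,0,-0.1,0,0,0],
    [0.9,-0.08,0,-0.1,0,0,0],
    [0.9,-0.08,0,-0.1,0,0,0]
  ],
  "squeeze": 40
}}

```text
t: 3.4
tool_pos: [0.6055, -0.2925, 0.1436]
orientation: [-3.137, 0.16, 0.0]
force: [-0.2, 0.5, 0.6]
opening: 0.0137
```

```bash
python3 - <<'E'
from h import *
s=robot.read_state();print(s['t'],s['tool_pos'],s['force'],s['opening'],s['dq'],s['wrist_torque'])
E
```

```text
3.4 [ 0.60554732 -0.2924964   0.14362763] [-0.1508997   0.52967606  0.56153791] 0.013702922270260471 [ 1.01644469e-03  3.22864227e-04  8.84697183e-04 -1.46892508e-03
  3.92321605e-05 -1.99206273e-03] [ 0.12933968  0.01936368 -0.0447381 ]
```

{"name": "drive_tool", "arguments": {
  "increments": [
    [0.9,0,0,0.3,0,0,0],
    [0.9,0,0,0.8,0,0,0],
    [0.9,0,0,1.5,0,0,0],
    [0.9,0,0,2.3,0,0,0],
    [0.9,0,0,3.2,0,0,0],
    [0.9,0,0,4.2,0,0,0],
    [0.9,0,0,5.2,0,0,0],
    [0.9,0,0,6.0,0,0,0],
    [0.9,0,0,6.4,0,0,0],
    [0.9,0,0,6.4,0,0,0],
    [0.9,0,0,6.4,0,0,0]
  ]
}}

```text
t: 4.32
tool_pos: [0.6057, -0.2926, 0.3042]
orientation: [3.137, -0.16, 0.002]
force: [-0.1, -0.2, -0.6]
opening: 0.0142
```

```bash
python3 - <<'E'
from h import *
s=robot.read_state();print(s['t'],s['tool_pos'],s['force'],s['opening'],s['wrist_torque'])
snap('side','s3.png');snap('top','t3.png')
E
```

```text
4.3167 [ 0.60571619 -0.29264192  0.30418003] [-0.05099329 -0.2008589  -0.56436657] 0.014229001965138871 [0.06628273 0.02010942 0.0026778 ]
```

View pics/s3.png

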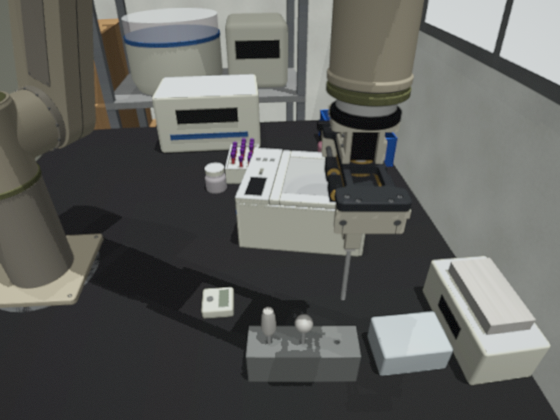

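View pics/t3.png

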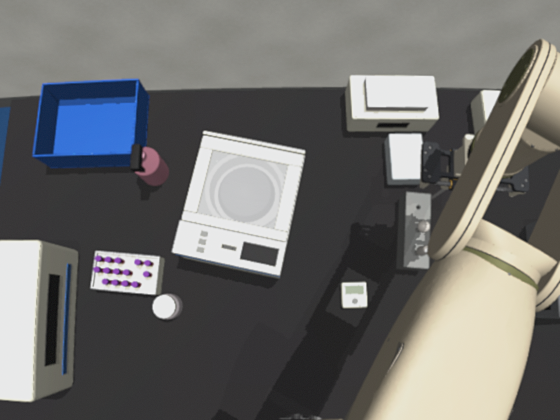

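{"name": "drive_tool", "arguments": {
  "increments": [
    [0.9,-0.3,1.0,0,0,0,-0.03],
    [0.9,-0.6,2.4,0,0,0,-0.115],
    [0.9,-0.9,4.0,0,0,0,-0.115],
    [0.9,-1.2,5.6,0,0,0,-0.115],
    [0.9,-1.6,7.2,0,0,0,-0.115],
    [0.9,-1.9,8.8,0,0,0,-0.115],
    [0.9,-2.3,10.4,0,0,0,-0.115],
    [0.9,-2.6,12.0,0,0,0,-0.115],
    [0.9,-3.0,13.6,0,0,0,-0.115],
    [0.9,-3.4,15.2,0,0,0,-0.115],
    [0.9,-3.7,16.6,0,0,0,-0.115],
    [0.9,-3.9,17.4,0,0,0,-0.115],
    [0.9,-3.9,17.7,0,0,0,-0.115],
    [0.9,-3.9,17.7,0,0,0,-0.115],
    [0.9,-3.9,17.7,0,0,0,-0.115],
    [0.9,-3.9,17.7,0,0,0,-0.115],
    [0.9,-3.9,17.7,0,0,0,-0.115],
    [0.9,-3.9,17.7,0,0,0,-0.115]
  ]
}}

```text
t: 5.92
tool_pos: [0.5084, 0.1487, 0.3035]
orientation: [3.122, -0.344, -0.0]
force: [1.0, 0.1, 0.3]
opening: 0.014
```

```bash
python3 - <<'E'
from h import *
s=robot.read_state();print(s['t'],s['tool_pos'],s['force'],s['opening'],s['wrist_torque'])
R=cv2.Rodrigues(s['orientation'])[0];print(R.round(3))
c=snap('side','s4.png');
for n in('side','top'):
    c=snap(n,n+'4.png')
    print(n,proj(c,[[.508,.150,.17],[.508,.15,.14]]))
c=snap('wrist','w4.png');print(proj(c,[[.508,.150,.17],[.508,.15,.14]]))
E
```

```text
5.9167 [0.5083681  0.14869272 0.30346685] [0.99163189 0.06673573 0.30494361] 0.014013223798727392 [0.04802274 0.02511278 0.01874043]
[[ 0.976 -0.217 -0.   ]
 [-0.217 -0.976 -0.   ]
 [-0.     0.    -1.   ]]
side [[260.33287399 159.4231442 ]
 [260.73948422 170.4479111 ]]
top [[227.58177914 245.24002146]
 [229.13961839 246.93477005]]
[[276.80529175 213.61653282]
 [276.77146725 206.10342894]]
```

View pics/side4.png

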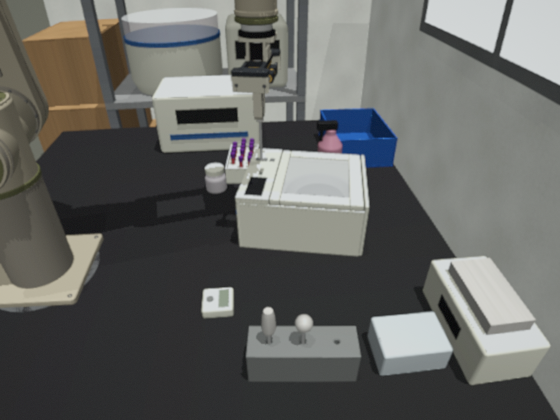

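View pics/top4.png

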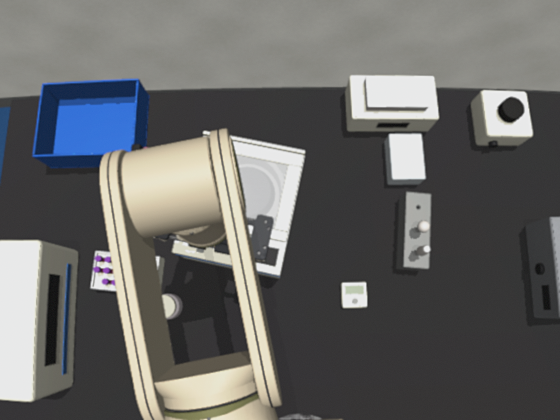

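View pics/w4.png

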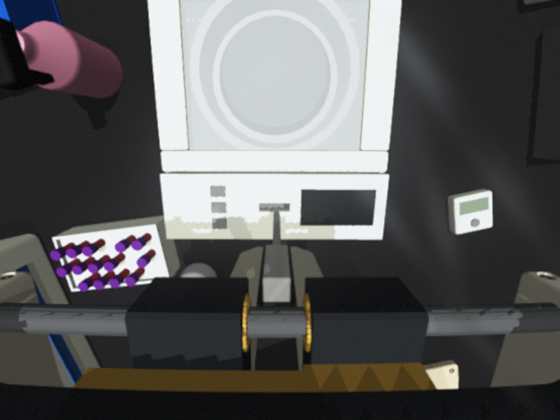

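The wrist view shows the rod tip near (277,213) and the slot at (274,207). Zooming in to measure.

```bash
python3 - <<'E'
import cv2
t=cv2.imread('pics/w4.png');s=cv2.imread('pics/side4.png')
cv2.imwrite('pics/e.png',cv2.resize(t[165:265,225:325],None,fx=6,fy=6,interpolation=2))
cv2.imwrite('pics/f.png',cv2.resize(s[110:190,225:305],None,fx=7,fy=7,interpolation=2))
E
```

```text
(no output)
```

View pics/e.png

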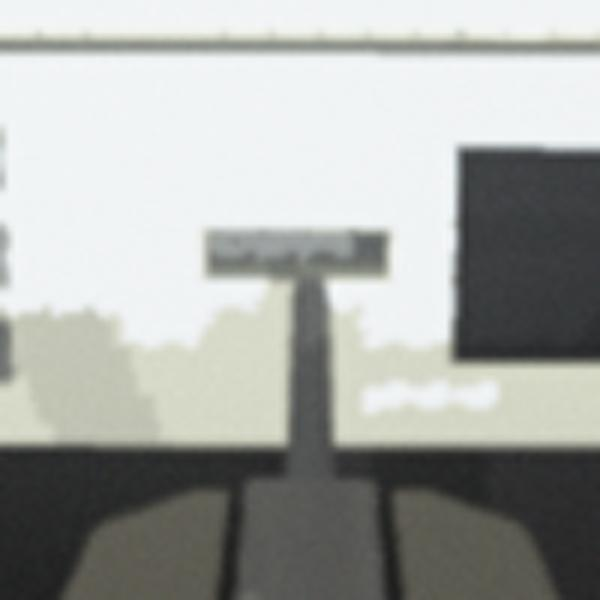

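View pics/f.png

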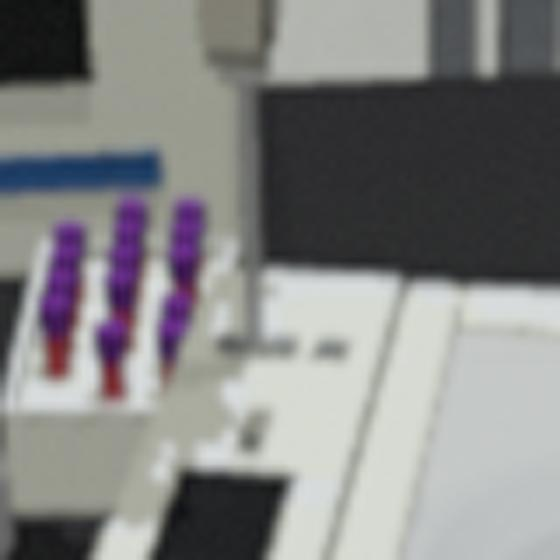

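```bash
python3 - <<'E'
from h import *
s=robot.read_state();print(s['t'],s['tool_pos'])
w=snap('wrist','w5.png');sd=robot.read_camera('side');tp=robot.read_camera('top')
sl=onz(w,(274.2,206.8),.14);print('slot w',sl)
for p in [(205,230),(390,230),(390,278),(205,278)]: print(onz(w,(225+p[0]/6-.4,165+p[1]/6-.4),.14))
ss=(225+251/7-.4,110+434/7-.4);print('slot side',onz(sd,ss,.14)); print(tri([ray(w,(274.2,206.8)),ray(sd,ss)]))
tip=tri([ray(w,(276.3,210.8)),ray(sd,(260.7,159.6))]);print('tip',tip)
print('tip at z.17', onz(w,(276.3,210.8),.17),onz(sd,(260.7,159.6),.17))
d=cv2.Rodrigues(s['orientation'])[0];print('tool x',d[:,0])
# rod axis x check: shank mid in wrist & side
print('shank top',tri([ray(w,(225+311/6-.4,165+478/6-.4)),ray(sd,(225+247/7-.4,110+80/7-.4))]))
E
```

```text
6.1167 [0.50822054 0.14942236 0.30368524]
slot w [0.50780846 0.15303614 0.14      ]
[0.51557012 0.16823655 0.14      ]
[0.50839396 0.13599931 0.14      ]
[0.499709   0.13782118 0.14      ]
[0.50693917 0.17030653 0.14      ]
slot side [0.50705518 0.14448889 0.14      ]
(array([0.50696467, 0.1532788 , 0.13509394]), [np.float64(0.0003605867529162088), np.float64(0.0003605867529162562)])
tip (array([0.50970063, 0.1502492 , 0.16904418]), [np.float64(0.0008772360395191783), np.float64(0.0008772360395191325)])
tip at z.17 [0.51084553 0.15003231 0.17      ] [0.50882386 0.14902905 0.17      ]
tool x [ 9.76310337e-01 -2.16374928e-01  1.28342937e-04]
shank top (array([0.51185947, 0.14962923, 0.26607889]), [np.float64(0.0019209290447115234), np.float64(0.0019209290447116585)])
```

{"name": "drive_tool", "arguments": {
  "increments": [
    [0.9,-0.08,0.08,0,0,0,0],
    [0.9,-0.08,0.08,-0.3,0,0,0],
    [0.9,-0.08,0.08,-0.7,0,0,0],
    [0.9,-0.08,0.08,-0.8,0,0,0],
    [0.9,-0.08,0.08,-0.8,0,0,0],
    [0.9,-0.08,0.08,-0.8,0,0,0]
  ]
}}

```text
t: 6.77
tool_pos: [0.5057, 0.1519, 0.2829]
orientation: [3.123, -0.34, -0.002]
force: [-1.4, -0.1, -0.2]
opening: 0.0138
```

```bash
python3 - <<'E'
from h import *
s=robot.read_state();print(s['t'],s['tool_pos'],s['force'])
c=snap('wrist','w6.png');sd=snap('side','s6.png')
cv2.imwrite('pics/e.png',cv2.resize(c['image'][175:235,235:315,::-1],None,fx=10,fy=10,interpolation=2))
cv2.imwrite('pics/f.png',cv2.resize(sd['image'][140:190,235:295,::-1],None,fx=10,fy=10,interpolation=2))
E
```

```text
6.7667 [0.5056749  0.15191113 0.28293437] [-1.39006383 -0.10133256 -0.18351089]
```

View pics/e.png

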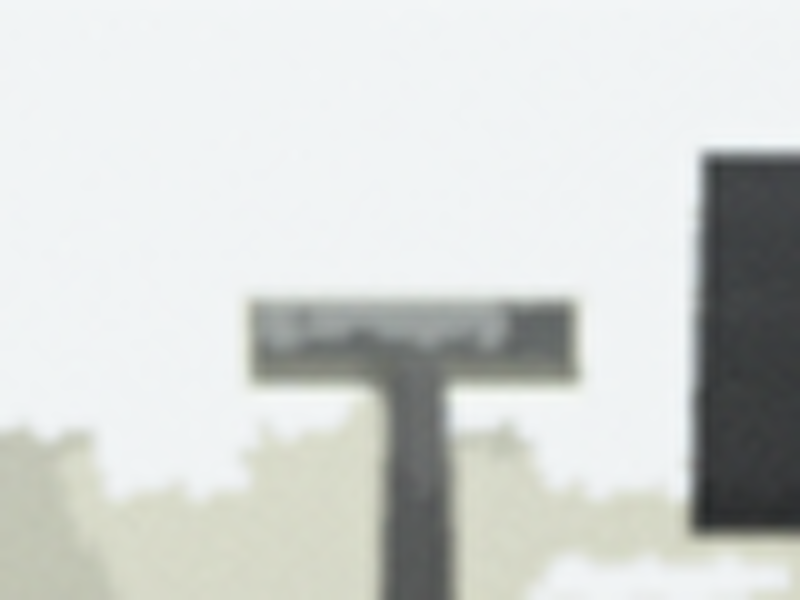

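View pics/f.png

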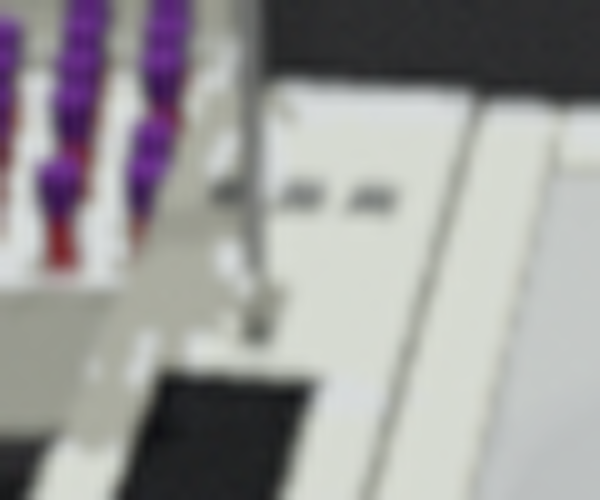

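```bash
python3 - <<'E'
from h import *
im=cv2.imread('pics/w6.png')[195:235,250:300]
g=im.astype(float).mean(2); g=np.clip((g-50)/(180-50),0,1)*255
cv2.imwrite('pics/g.png',cv2.resize(g.astype(np.uint8),None,fx=14,fy=14,interpolation=cv2.INTER_CUBIC))
np.set_printoptions(linewidth=250)
print(cv2.cvtColor(im,6)[7:24,8:36])
E
```

```text
[[243 243 243 243 243 242 243 242 243 243 243 243 243 243 242 243 242 242 243 243 243 242 243 243 243 243 243 243]
 [243 241 240 239 240 240 240 240 240 240 240 240 240 240 239 240 240 240 240 240 240 240 240 239 239 240 239 239]
 [241 233 223 223 224 224 223 224 224 222 223 223 223 222 224 224 223 222 223 222 223 222 223 222 223 224 221 217]
 [240 221 180 177 183 182 180 175 180 182 183 182 183 183 181 183 182 182 180 182 181 180 181 181 181 180 173 158]
 [240 218 164 156 163 161 152 144 157 162 162 161 162 161 163 164 162 162 161 161 162 161 163 161 163 162 157 140]
 [240 216 161 155 160 161 151 144 154 159 160 157 148 148 151 158 159 159 159 159 160 160 156 156 152 158 158 141]
 [240 220 163 148 157 161 154 143 145 146 144 137 119 117 127 142 146 147 149 158 155 147 144 137 136 154 154 131]
 [240 220 155 130 143 146 137 123 115 117 117 114 106 108 110 115 116 119 128 140 135 122 116 114 122 140 137 114]
 [240 217 153 121 124 126 123 117 117 118 117 117 116 112 110 109 108 110 112 116 117 115 116 112 115 120 118 112]
 [240 220 156 130 128 130 131 130 131 129 130 131 126 121 113 110
[... 155 characters left out ...]
 142 141]
 [241 231 207 194 193 194 194 193 193 194 193 192 185 173 143 121 101 104 108 110 111 142 183 194 192 193 192 192]
 [242 241 239 240 240 240 240 240 240 240 239 238 232 219 188 141 107 101 108 107 116 167 229 240 240 239 240 240]
 [243 243 243 243 244 244 244 243 243 243 243 238 227 219 200 158 110 103 106 108 114 162 228 243 244 243 243 243]
 [243 242 241 239 241 243 242 242 243 243 241 233 221 215 204 167 115 102 107 108 111 158 225 241 242 243 240 236]
 [243 243 237 230 237 242 241 238 237 237 233 224 217 216 204 169 116 102 107 106 112 159 218 234 235 234 229 215]
 [243 242 236 224 228 234 233 223 223 224 221 215 216 215 205 169 116 102 106 109 111 148 196 209 209 208 202 198]]
```

View pics/g.png

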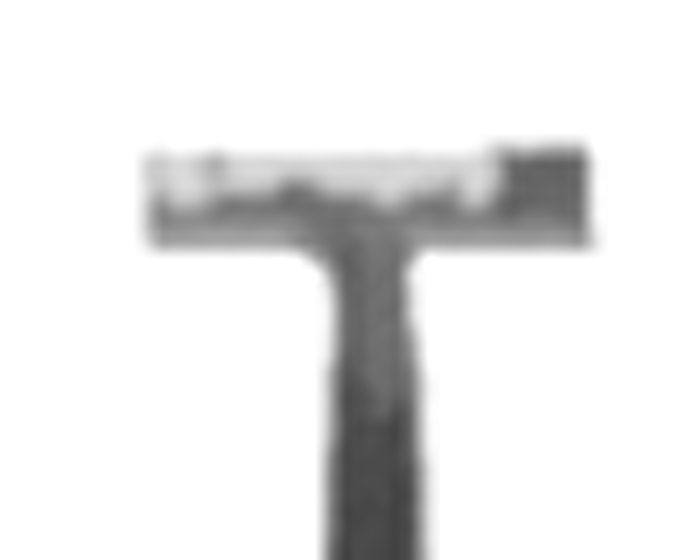

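```bash
python3 - <<'E'
from h import *
s=robot.read_state();w=robot.read_camera('wrist')
T=np.eye(4);T[:3,:3]=cv2.Rodrigues(s['orientation'])[0];T[:3,3]=s['tool_pos'];w['T']=T@np.array(w['mount'])
print(s['tool_pos'])
sl=onz(w,(235+41.35-.5,175+34.1-.5),.14);print('slot',sl)
ex=np.array([.976,-.216,0]);
import itertools
for off in(-.003,-.002,-.001,0,.001,.002):
    c=sl+ex*off; c[2]=.1497+.003
    v=[c+.003*np.array([np.cos(a)*np.cos(b),np.sin(a)*np.cos(b),np.sin(b)]) for a in np.linspace(0,6.28,40) for b in np.linspace(-1.57,1.57,30)]
    p=proj(w,v);print(off,p[:,1].min(),p[:,0].mean())
E
```

```text
[0.50610343 0.15198136 0.28378667]
slot [0.50841946 0.15314005 0.14      ]
-0.003 211.81712186063163 275.81581209957767
-0.002 210.8194760494687 275.8149560326278
-0.001 209.8199105875366 275.8140987849092
0 208.81842316974297 275.81324035714727
0.001 207.81501150741843 275.8123807500969
0.002 206.80967332858057 275.8115199645432
```

{"name": "drive_tool", "arguments": {
  "increments": [
    [0.9,0.04,-0.01,0,0,0,0],
    [0.9,0.04,-0.01,-0.1,0,0,0],
    [0.9,0.04,-0.01,-0.2,0,0,0],
    [0.9,0.04,-0.01,-0.3,0,0,0],
    [0.9,0.04,-0.01,-0.4,0,0,0],
    [0.9,0.04,-0.01,-0.44,0,0,0],
    [0.9,0.04,-0.01,-0.44,0,0,0]
  ]
}}

```text
t: 7.5
tool_pos: [0.5068, 0.1517, 0.2721]
orientation: [3.123, -0.34, -0.001]
force: [0.5, 0.5, -0.7]
opening: 0.0139
```

{"name": "drive_tool", "arguments": {
  "increments": [
    [0.9,0,0,-0.04,0,0,0],
    [0.9,0,0,-0.08,0,0,0],
    [0.9,0,0,-0.08,0,0,0]
  ]
}}

```text
t: 7.75
tool_pos: [0.507, 0.1517, 0.2705]
orientation: [3.123, -0.341, -0.0]
force: [-0.1, 0.2, -0.4]
opening: 0.0142
```

{"name": "drive_tool", "arguments": {
  "increments": [
    [0.9,0,0,-0.04,0,0,0],
    [0.9,0,0,-0.08,0,0,0],
    [0.9,0,0,-0.08,0,0,0]
  ]
}}

```text
t: 8.0
tool_pos: [0.5069, 0.1517, 0.2684]
orientation: [3.123, -0.341, -0.0]
force: [-1.3, -0.4, -0.2]
opening: 0.0138
```

{"name": "drive_tool", "arguments": {
  "increments": [
    [0.9,0,0,-0.06,0,0,0],
    [0.9,0,0,-0.12,0,0,0],
    [0.9,0,0,-0.12,0,0,0]
  ]
}}

```text
t: 8.25
tool_pos: [0.5069, 0.1517, 0.2652]
orientation: [3.123, -0.34, -0.001]
force: [0.0, 0.5, -0.1]
opening: 0.0137
```

```bash
python3 - <<'E'
from h import *
s=robot.read_state();print(s['t'],s['tool_pos'],s['force'],s['wrist_torque'])
c=snap('wrist','w7.png')
cv2.imwrite('pics/e7.png',cv2.resize(c['image'][175:235,235:315,::-1],None,fx=10,fy=10,interpolation=2))
E
```

```text
8.25 [0.50687454 0.15167973 0.26520507] [ 0.01993683  0.47542263 -0.06870531] [0.01927952 0.01207941 0.01037469]
```

View pics/e7.png

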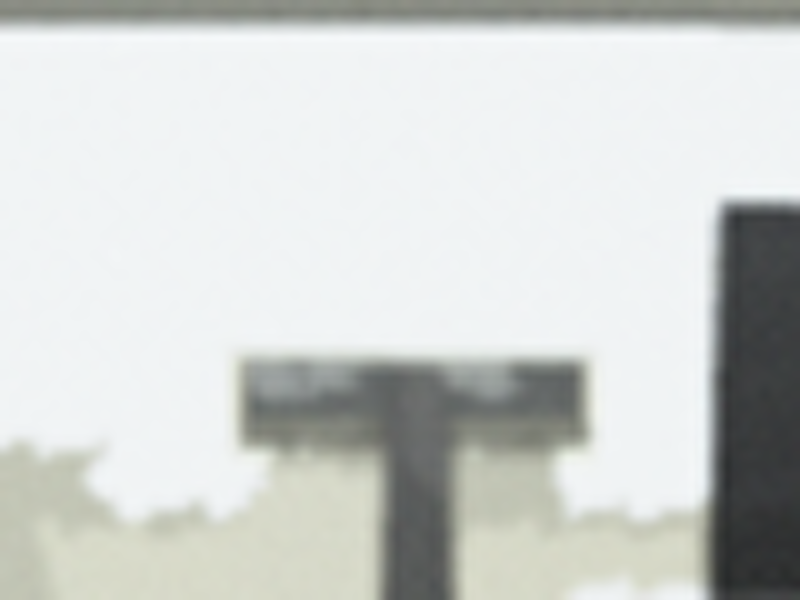

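Rod tip is inside the slot, laterally centred (418 vs 413 in the crop) and no force felt. Going down.

{"name": "drive_tool", "arguments": {
  "increments": [
    [0.9,0,0,-0.1,0,0,0],
    [0.9,0,0,-0.2,0,0,0],
    [0.9,0,0,-0.3,0,0,0],
    [0.9,0,0,-0.4,0,0,0],
    [0.9,0,0,-0.5,0,0,0],
    [0.9,0,0,-0.6,0,0,0],
    [0.9,0,0,-0.7,0,0,0],
    [0.9,0,0,-0.8,0,0,0],
    [0.9,0,0,-0.8,0,0,0]
  ]
}}

```text
t: 9.05
tool_pos: [0.5067, 0.1516, 0.2449]
orientation: [3.123, -0.34, -0.002]
force: [-1.4, -0.9, -0.9]
opening: 0.0136
```

{"name": "drive_tool", "arguments": {
  "increments": [
    [0.9,0,0,-0.06,0,0,0],
    [0.9,0,0,-0.12,0,0,0],
    [0.9,0,0,-0.18,0,0,0],
    [0.9,0,0,-0.24,0,0,0],
    [0.9,0,0,-0.24,0,0,0]
  ]
}}

```text
t: 9.47
tool_pos: [0.5069, 0.1517, 0.2393]
orientation: [3.123, -0.34, -0.001]
force: [-1.0, 0.5, -1.3]
opening: 0.0139
```

{"name": "drive_tool", "arguments": {
  "increments": [
    [0.9,0,0,-0.04,0,0,0],
    [0.9,0,0,-0.08,0,0,0],
    [0.9,0,0,-0.12,0,0,0],
    [0.9,0,0,-0.12,0,0,0]
  ]
}}

```text
t: 9.8
tool_pos: [0.5069, 0.1517, 0.2364]
orientation: [3.123, -0.341, -0.0]
force: [0.8, 0.7, -0.5]
opening: 0.0139
```

{"name": "drive_tool", "arguments": {
  "increments": [
    [0.9,0,0,-0.03,0,0,0],
    [0.9,0,0,-0.06,0,0,0],
    [0.9,0,0,-0.06,0,0,0]
  ]
}}

```text
t: 10.05
tool_pos: [0.507, 0.1517, 0.235]
orientation: [3.123, -0.34, -0.0]
force: [-0.1, 0.2, -1.3]
opening: 0.0139
```

{"name": "drive_tool", "arguments": {
  "increments": [
    [0.9,0,0,-0.02,0,0,0],
    [0.9,0,0,-0.04,0,0,0],
    [0.9,0,0,-0.04,0,0,0]
  ]
}}

```text
t: 10.3
tool_pos: [0.507, 0.1517, 0.234]
orientation: [3.123, -0.34, -0.0]
force: [0.7, 0.2, -0.8]
opening: 0.0141
```

{"name": "drive_tool", "arguments": {
  "increments": [
    [0.9,0,0,-0.02,0,0,0],
    [0.9,0,0,-0.04,0,0,0],
    [0.9,0,0,-0.04,0,0,0]
  ]
}}

```text
t: 10.55
tool_pos: [0.5071, 0.1517, 0.2334]
orientation: [-3.123, 0.34, -0.001]
force: [-0.5, 0.3, 1.3]
opening: 0.0134
```

{"name": "drive_tool", "arguments": {
  "increments": [
    [0.9,0,0,-0.02,0,0,0],
    [0.9,0,0,-0.04,0,0,0],
    [0.9,0,0,-0.04,0,0,0]
  ]
}}

```text
t: 10.8
tool_pos: [0.5073, 0.1518, 0.233]
orientation: [-3.123, 0.34, -0.002]
force: [-1.3, -0.1, 5.9]
opening: 0.0138
```

```bash
python3 - <<'E'
from h import *
s=robot.read_state();print(s['t'],s['tool_pos'],s['force'],s['wrist_torque'])
E
```

```text
10.8 [0.50727287 0.15175163 0.23302698] [-1.30654276 -0.11999022  5.91488436] [-0.05372242  0.47190725  0.00537571]
```

Ledge felt at TCP z ≈ 0.2335 (about 9 N/mm). Sliding along the slot (+y) in 2 mm steps with ~5 N, watching for the force to vanish.

{"name": "drive_tool", "arguments": {
  "increments": [
    [0.9,0.009,0.039,0,0,0,0],
    [0.9,0.017,0.078,0,0,0,0],
    [0.9,0.017,0.078,0,0,0,0]
  ]
}}

```text
t: 11.05
tool_pos: [0.5077, 0.1531, 0.233]
orientation: [3.122, -0.341, 0.001]
force: [-1.7, -3.3, 6.5]
opening: 0.0134
```

{"name": "drive_tool", "arguments": {
  "increments": [
    [0.9,0.009,0.039,0,0,0,0],
    [0.9,0.017,0.078,0,0,0,0],
    [0.9,0.017,0.078,0,0,0,0]
  ]
}}

```text
t: 11.3
tool_pos: [0.5083, 0.1549, 0.233]
orientation: [3.122, -0.341, 0.002]
force: [-1.8, -3.5, 6.2]
opening: 0.0139
```

{"name": "drive_tool", "arguments": {
  "increments": [
    [0.9,0.009,0.039,0,0,0,0],
    [0.9,0.017,0.078,0,0,0,0],
    [0.9,0.017,0.078,0,0,0,0]
  ]
}}

```text
t: 11.55
tool_pos: [0.5088, 0.1569, 0.233]
orientation: [3.122, -0.341, 0.002]
force: [-0.8, -2.2, 5.7]
opening: 0.0138
```

{"name": "drive_tool", "arguments": {
  "increments": [
    [0.9,0.009,0.039,0,0,0,0],
    [0.9,0.017,0.078,0,0,0,0],
    [0.9,0.017,0.078,0,0,0,0]
  ]
}}

```text
t: 11.8
tool_pos: [0.5092, 0.1588, 0.233]
orientation: [3.122, -0.341, 0.003]
force: [-0.5, -3.2, 5.9]
opening: 0.0137
```

{"name": "drive_tool", "arguments": {
  "increments": [
    [0.9,0.009,0.039,0,0,0,0],
    [0.9,0.017,0.078,0,0,0,0],
    [0.9,0.017,0.078,0,0,0,0]
  ]
}}

```text
t: 12.05
tool_pos: [0.5097, 0.1608, 0.2331]
orientation: [3.122, -0.341, 0.003]
force: [-0.8, -2.9, 4.6]
opening: 0.0137
```

{"name": "drive_tool", "arguments": {
  "increments": [
    [0.9,0.009,0.039,0,0,0,0],
    [0.9,0.017,0.078,0,0,0,0],
    [0.9,0.017,0.078,0,0,0,0]
  ]
}}

```text
t: 12.3
tool_pos: [0.5101, 0.1631, 0.233]
orientation: [3.123, -0.341, 0.002]
force: [-1.1, -1.8, 6.0]
opening: 0.0139
```

{"name": "drive_tool", "arguments": {
  "increments": [
    [0.9,0.005,0.02,0,0,0,0],
    [0.9,0.009,0.039,0,0,0,0],
    [0.9,0.009,0.039,0,0,0,0]
  ]
}}

```text
t: 12.55
tool_pos: [0.5101, 0.1647, 0.2324]
orientation: [-3.122, 0.34, -0.001]
force: [0.1, 1.5, 1.4]
opening: 0.0137
```

Force vanished and z reached the command: probably in the well. Checking by going 1 mm lower.

{"name": "drive_tool", "arguments": {
  "increments": [
    [0.9,0,0,-0.02,0,0,0],
    [0.9,0,0,-0.04,0,0,0],
    [0.9,0,0,-0.04,0,0,0]
  ]
}}

```text
t: 12.8
tool_pos: [0.5101, 0.1649, 0.2315]
orientation: [-3.122, 0.34, -0.002]
force: [0.5, 2.2, 3.8]
opening: 0.0138
```

```bash
python3 - <<'E'
from h import *
s=robot.read_state();print(s['t'],s['tool_pos'],s['force'],s['wrist_torque'])
E
```

```text
12.8 [0.51013254 0.1648824  0.23152788] [0.54923761 2.21377788 3.77445729] [ 0.71265716 -0.27476524 -0.00467837]
```

{"name": "drive_tool", "arguments": {
  "increments": [
    [0.9,0.005,0.02,0,0,0,0],
    [0.9,0.009,0.04,0,0,0,0],
    [0.9,0.009,0.04,0,0,0,0]
  ]
}}

```text
t: 13.05
tool_pos: [0.5102, 0.1652, 0.2315]
orientation: [3.123, -0.341, 0.001]
force: [0.4, -0.6, 5.4]
opening: 0.014
```

{"name": "drive_tool", "arguments": {
  "increments": [
    [0.9,0,0,-0.02,0,0,0],
    [0.9,0,0,-0.04,0,0,0],
    [0.9,0,0,-0.04,0,0,0]
  ]
}}

```text
t: 13.3
tool_pos: [0.5104, 0.1653, 0.2312]
orientation: [3.123, -0.341, 0.002]
force: [-1.3, -0.2, 9.4]
opening: 0.0138
```

```bash
python3 - <<'E'
from h import *
s=robot.read_state();print(s['t'],s['tool_pos'],s['force'],s['wrist_torque'])
c=snap('wrist','w8.png')
cv2.imwrite('pics/e8.png',cv2.resize(c['image'][180:300,215:335,::-1],None,fx=6,fy=5,interpolation=2))
sl=onz(c,(0,0),.14)
E
```

```text
13.3 [0.51037321 0.16525197 0.23116097] [-1.25311148 -0.15148654  9.39860005] [0.06114988 0.17707811 0.00093344]
```

View pics/e8.png

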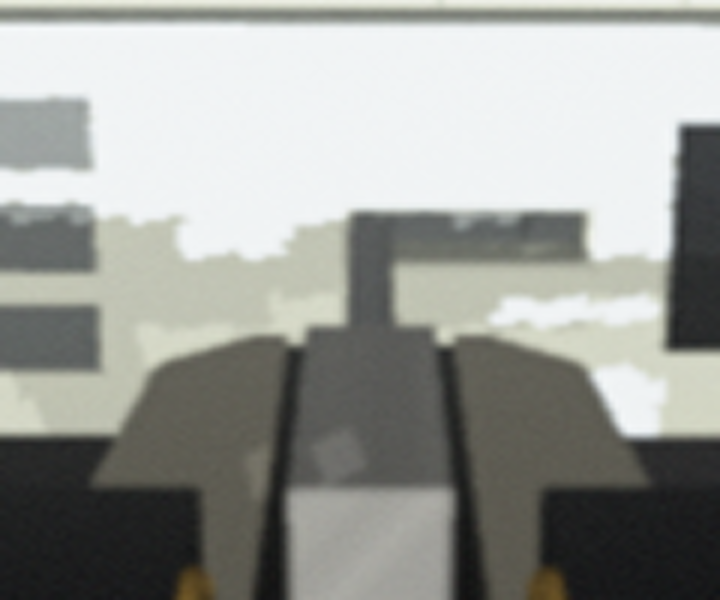

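The picture shows the rod at the slot's far +y end (crop x 350–392 against slot edge ~350), held about 2 mm below the ledge and rigid, so this isn't the soft latch. Lifting off, back to the middle and searching the −y half.

{"name": "drive_tool", "arguments": {
  "increments": [
    [0.9,0,0,0.12,0,0,0],
    [0.9,0,0,0.24,0,0,0],
    [0.9,-0.03,-0.14,0.24,0,0,0],
    [0.9,-0.06,-0.28,0.24,0,0,0],
    [0.9,-0.09,-0.42,0.24,0,0,0],
    [0.9,-0.121,-0.547,0.24,0,0,0],
    [0.9,-0.121,-0.547,0.24,0,0,0],
    [0.9,-0.121,-0.547,0.18,0,0,0],
    [0.9,-0.121,-0.547,0.12,0,0,0],
    [0.9,-0.121,-0.547,0.08,0,0,0],
    [0.9,-0.121,-0.547,0.08,0,0,0]
  ]
}}

```text
t: 14.27
tool_pos: [0.5073, 0.1518, 0.2331]
orientation: [-3.123, 0.34, -0.002]
force: [-1.9, -1.0, 6.3]
opening: 0.0136
```

{"name": "drive_tool", "arguments": {
  "increments": [
    [0.9,-0.009,-0.039,0,0,0,0],
    [0.9,-0.017,-0.078,0,0,0,0],
    [0.9,-0.017,-0.078,0,0,0,0]
  ]
}}

```text
t: 14.52
tool_pos: [0.5071, 0.1505, 0.2331]
orientation: [-3.122, 0.34, -0.002]
force: [0.0, 2.0, 4.9]
opening: 0.0139
```

{"name": "drive_tool", "arguments": {
  "increments": [
    [0.9,-0.009,-0.039,0,0,0,0],
    [0.9,-0.017,-0.078,0,0,0,0],
    [0.9,-0.017,-0.078,0,0,0,0]
  ]
}}

```text
t: 14.77
tool_pos: [0.506, 0.1473, 0.2318]
orientation: [3.122, -0.341, -0.001]
force: [0.2, -1.1, -0.0]
opening: 0.0139
```

{"name": "drive_tool", "arguments": {
  "increments": [
    [0.9,-0.006,-0.02,-0.02,0,0,0],
    [0.9,-0.009,-0.039,-0.04,0,0,0],
    [0.9,-0.009,-0.039,-0.04,0,0,0]
  ]
}}

```text
t: 15.02
tool_pos: [0.5056, 0.1466, 0.2304]
orientation: [3.123, -0.341, -0.002]
force: [-0.0, -0.5, -0.2]
opening: 0.0135
```

{"name": "drive_tool", "arguments": {
  "increments": [
    [0.9,0,0,-0.02,0,0,0],
    [0.9,0,0,-0.04,0,0,0],
    [0.9,0,0,-0.04,0,0,0]
  ]
}}

```text
t: 15.27
tool_pos: [0.5058, 0.1467, 0.2299]
orientation: [3.123, -0.341, -0.001]
force: [0.1, -1.2, -0.1]
opening: 0.0137
```

{"name": "drive_tool", "arguments": {
  "increments": [
    [0.9,0,0,-0.02,0,0,0],
    [0.9,0,0,-0.04,0,0,0],
    [0.9,0,0,-0.04,0,0,0]
  ]
}}

```text
t: 15.52
tool_pos: [0.5059, 0.1467, 0.2291]
orientation: [3.123, -0.341, 0.0]
force: [0.3, -2.0, 0.3]
opening: 0.0141
```

{"name": "drive_tool", "arguments": {
  "increments": [
    [0.9,0,0,-0.02,0,0,0],
    [0.9,0,0,-0.04,0,0,0],
    [0.9,0,0,-0.04,0,0,0]
  ]
}}

```text
t: 15.77
tool_pos: [0.5059, 0.1467, 0.2281]
orientation: [3.123, -0.341, 0.0]
force: [0.3, -2.2, 1.0]
opening: 0.014
```

{"name": "drive_tool", "arguments": {
  "increments": [
    [0.9,-0.005,-0.02,0,0,0,0],
    [0.9,-0.01,-0.045,-0.02,0,0,0],
    [0.9,-0.01,-0.045,-0.04,0,0,0],
    [0.9,-0.01,-0.045,-0.04,0,0,0]
  ]
}}

```text
t: 16.1
tool_pos: [0.5056, 0.1459, 0.2269]
orientation: [-3.123, 0.34, 0.001]
force: [1.2, -0.4, -0.2]
opening: 0.0137
```

{"name": "drive_tool", "arguments": {
  "increments": [
    [0.9,0,0,-0.02,0,0,0],
    [0.9,0,0,-0.04,0,0,0],
    [0.9,0,0,-0.04,0,0,0]
  ]
}}

```text
t: 16.35
tool_pos: [0.5057, 0.1459, 0.2264]
orientation: [-3.123, 0.34, -0.0]
force: [0.2, 0.8, 1.5]
opening: 0.0138
```

{"name": "drive_tool", "arguments": {
  "increments": [
    [0.9,0,0,-0.02,0,0,0],
    [0.9,0,0,-0.04,0,0,0],
    [0.9,0,0,-0.04,0,0,0]
  ]
}}

```text
t: 16.6
tool_pos: [0.5059, 0.1459, 0.2258]
orientation: [-3.123, 0.34, -0.001]
force: [-1.6, -0.6, 5.8]
opening: 0.0137
```

{"name": "drive_tool", "arguments": {
  "increments": [
    [0.9,0,0,-0.02,0,0,0],
    [0.9,0,0,-0.04,0,0,0],
    [0.9,0,0,-0.04,0,0,0]
  ]
}}

```text
t: 16.85
tool_pos: [0.5059, 0.1459, 0.2249]
orientation: [-3.123, 0.34, -0.001]
force: [-2.3, 0.9, 6.0]
opening: 0.0136
```

Soft contact of ~5–6 N that yields when pushed further: this is the latch pad. Pressing in small steps.

{"name": "drive_tool", "arguments": {
  "increments": [
    [0.9,0,0,-0.04,0,0,0],
    [0.9,0,0,-0.08,0,0,0],
    [0.9,0,0,-0.12,0,0,0],
    [0.9,0,0,-0.12,0,0,0]
  ]
}}

```text
t: 17.18
tool_pos: [0.5059, 0.1459, 0.222]
orientation: [-3.123, 0.34, -0.002]
force: [-2.3, 0.2, 6.7]
opening: 0.0135
```

{"name": "drive_tool", "arguments": {
  "increments": [
    [0.9,0,0,-0.03,0,0,0],
    [0.9,0,0,-0.05,0,0,0],
    [0.9,0,0,-0.05,0,0,0]
  ]
}}

```text
t: 17.43
tool_pos: [0.506, 0.1459, 0.221]
orientation: [-3.123, 0.34, -0.002]
force: [-2.2, 0.8, 9.2]
opening: 0.0136
```

{"name": "drive_tool", "arguments": {
  "increments": [
    [0.9,0,0,-0.02,0,0,0],
    [0.9,0,0,-0.04,0,0,0],
    [0.9,0,0,-0.04,0,0,0]
  ]
}}

```text
t: 17.68
tool_pos: [0.506, 0.1459, 0.2201]
orientation: [-3.123, 0.34, -0.002]
force: [-2.5, 0.7, 8.6]
opening: 0.0138
```

```bash
python3 - <<'E'
from h import *
s=robot.read_state();print(s['t'],s['tool_pos'],s['force'])
c=snap('side','s9.png')
E
```

```text
17.6833 [0.50599932 0.14586685 0.22008663] [-2.50174804  0.68357957  8.59493433]
```

View pics/s9.png

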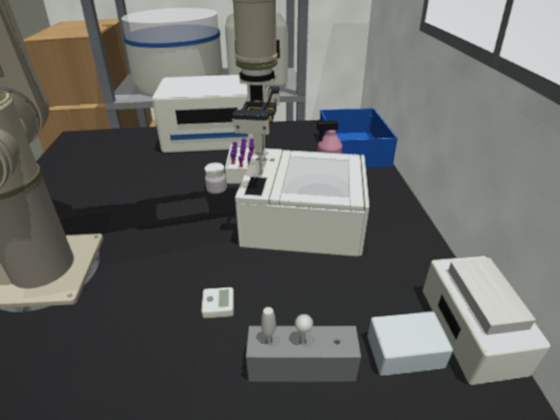

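The lid is still shut; 6 mm of pad travel at 8.6 N so far. A little further.

{"name": "drive_tool", "arguments": {
  "increments": [
    [0.9,0,0,-0.015,0,0,0],
    [0.9,0,0,-0.03,0,0,0],
    [0.9,0,0,-0.03,0,0,0]
  ]
}}

```text
t: 17.98
tool_pos: [0.5066, 0.1459, 0.2193]
orientation: [-3.122, 0.34, -0.004]
force: [1.6, 0.1, 6.4]
opening: 0.0136
```

{"name": "drive_tool", "arguments": {
  "increments": [
    [0.9,0,0,-0.01,0,0,0],
    [0.9,0,0,-0.02,0,0,0],
    [0.9,0,0,-0.02,0,0,0]
  ]
}}

```text
t: 18.23
tool_pos: [0.5067, 0.1459, 0.219]
orientation: [-3.122, 0.34, -0.004]
force: [0.3, -0.3, 6.7]
opening: 0.0139
```

```bash
python3 - <<'E'
from h import *
s=robot.read_state();print(s['t'],s['tool_pos'],s['force'])
c=snap('side','s10.png')
E
```

```text
18.2333 [0.50665087 0.14586924 0.21895701] [ 0.31066781 -0.32847043  6.73515228]
```

View pics/s10.png

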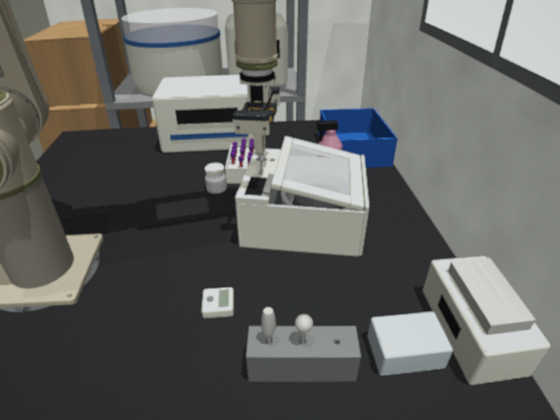

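The lid stands ajar (front edge now at about (280,145)–(365,180)). Lifting the rod straight out.

{"name": "drive_tool", "arguments": {
  "increments": [
    [0.9,0,0,0.05,0,0,0],
    [0.9,0,0,0.15,0,0,0],
    [0.9,0,0,0.3,0,0,0],
    [0.9,0,0,0.5,0,0,0],
    [0.9,0,0,0.8,0,0,0],
    [0.9,0,0,1.1,0,0,0],
    [0.9,0,0,1.5,0,0,0],
    [0.9,0,0,1.9,0,0,0],
    [0.9,0,0,2.4,0,0,0],
    [0.9,0,0,2.9,0,0,0],
    [0.9,0,0,3.4,0,0,0],
    [0.9,0,0,3.7,0,0,0],
    [0.9,0,0,3.7,0,0,0],
    [0.9,0,0,3.7,0,0,0]
  ]
}}

```text
t: 19.45
tool_pos: [0.506, 0.1458, 0.3107]
orientation: [-3.123, 0.34, -0.002]
force: [-0.9, 0.4, -0.6]
opening: 0.0139
```

```bash
python3 - <<'E'
from h import *
s=robot.read_state();print(s['t'],s['tool_pos'],s['force'],s['orientation'],s['opening'])
c=snap('side','s11.png');c=snap('wrist','w11.png')
E
```

```text
19.45 [0.50598838 0.14576434 0.3107486 ] [-0.90314158  0.38174831 -0.6186502 ] [-3.12274757e+00  3.40475798e-01 -1.79454067e-03] 0.01393531899362404
```

View pics/s11.png

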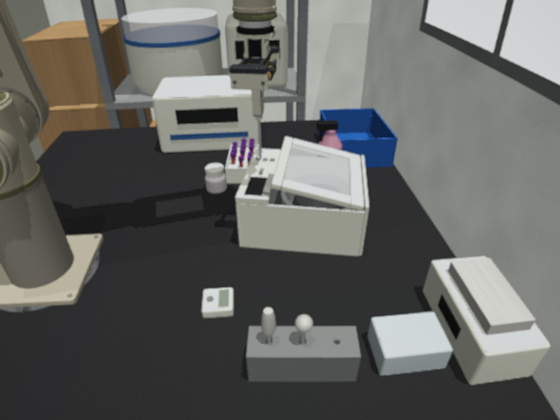

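View pics/w11.png

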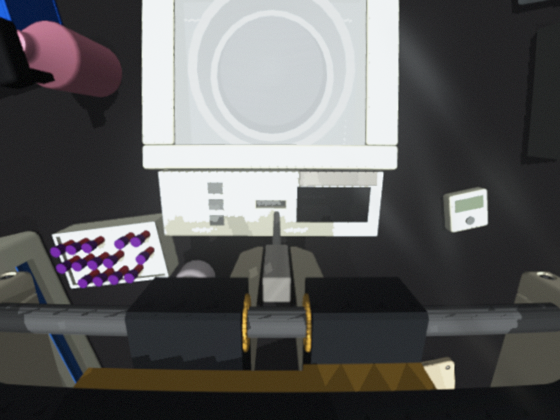

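Lid stays open with nothing touching. Carry back, skirting the raised lid's front first.

{"name": "drive_tool", "arguments": {
  "increments": [
    [0.9,-0.2,-1.0,0.4,0,0,0],
    [0.9,-0.5,-2.4,0.8,0,0,0],
    [0.9,-0.8,-4.0,0.8,0,0,0.0],
    [0.9,-1.1,-5.5,0.8,0,0,0.03],
    [0.9,-0.8,-7.0,0.8,0,0,0.06],
    [0.9,-0.2,-8.4,0.8,0,0,0.115],
    [0.9,0.4,-9.8,0.8,0,0,0.115],
    [0.9,1.1,-11.2,0.8,0,0,0.115],
    [0.9,1.8,-12.6,0.8,0,0,0.115],
    [0.9,2.5,-14.0,0.6,0,0,0.115],
    [0.9,3.1,-15.4,0.3,0,0,0.115],
    [0.9,3.7,-16.6,0,0,0,0.115],
    [0.9,3.95,-17.3,0,0,0,0.115],
    [0.9,3.994,-17.53,0,0,0,0.115],
    [0.9,3.994,-17.53,0,0,0,0.115],
    [0.9,3.994,-17.53,0,0,0,0.115],
    [0.9,3.994,-17.53,0,0,0,0.115],
    [0.9,3.994,-17.53,0,0,0,0.115]
  ]
}}

```text
t: 21.05
tool_pos: [0.6056, -0.2911, 0.311]
orientation: [3.137, -0.158, 0.001]
force: [-1.0, -0.4, -0.3]
opening: 0.0137
```

{"name": "drive_tool", "arguments": {
  "increments": [
    [0.9,0,0,-0.8,0,0,0],
    [0.9,0,0,-1.6,0,0,0],
    [0.9,0,0,-2.4,0,0,0],
    [0.9,0,0,-3.0,0,0,0],
    [0.9,0,0,-3.4,0,0,0],
    [0.9,0,0,-3.4,0,0,0],
    [0.9,0,0,-3.4,0,0,0],
    [0.9,0,0,-3.4,0,0,0]
  ]
}}

```text
t: 21.72
tool_pos: [0.6062, -0.2925, 0.227]
orientation: [3.136, -0.16, 0.003]
force: [-0.5, -0.1, -0.8]
opening: 0.0142
```

```bash
python3 - <<'E'
from h import *
s=robot.read_state();print(s['t'],s['tool_pos'],s['force'],s['orientation'],s['opening'])
c=snap('side','s12.png');
cv2.imwrite('pics/f12.png',cv2.resize(c['image'][280:380,280:370,::-1],None,fx=6,fy=6,interpolation=2))
c=snap('wrist','w12.png')
cv2.imwrite('pics/e12.png',cv2.resize(c['image'][170:270,225:325,::-1],None,fx=6,fy=6,interpolation=2))
E
```

```text
21.7167 [ 0.60615922 -0.29252748  0.2269503 ] [-0.47412579 -0.13758991 -0.84285609] [ 3.13649279 -0.15973956  0.00325073] 0.014165780631807644
```

View pics/f12.png

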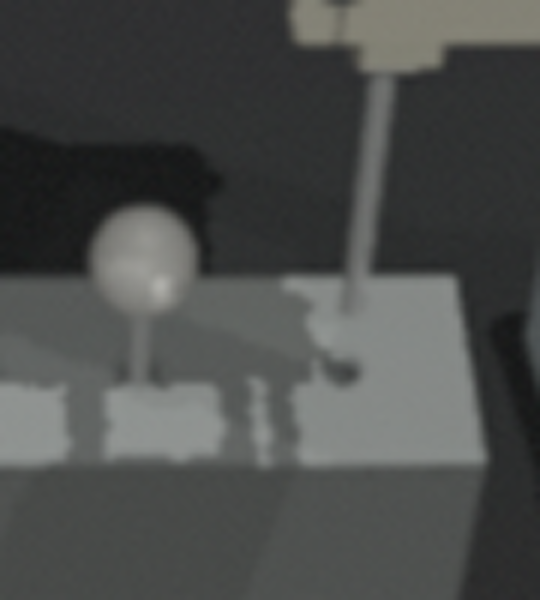

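View pics/e12.png

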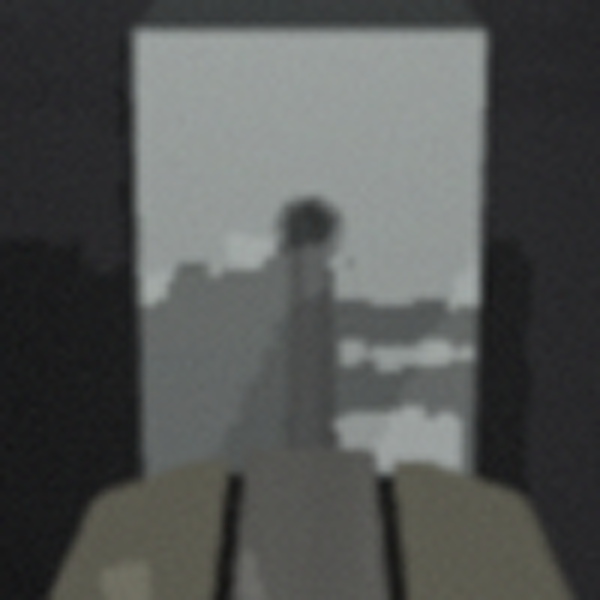

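```bash
python3 - <<'E'
from h import *
s=robot.read_state();print(s['t'],s['tool_pos'])
c=snap('side','s13.png')
w=snap('wrist','w13.png')
H=(280+343/6-.4,280+370/6-.4);Hw=(225+309/6-.4,170+222/6-.4)
print('hole',onz(c,H,.07),onz(w,Hw,.07))
tip=(280+352/6-.4,280+312/6-.4);tw=(225+311/6-.4,170+245/6-.4)
print('tip',tri([ray(c,tip),ray(w,tw)]),onz(c,tip,.0935),onz(w,tw,.0935))
for p in [(.6065,-.2938,.0935),(.6065,-.2938,.19)]:
  q=proj(c,p)[0];r=proj(w,p)[0];print('pred side',(q-280+.4)*6,'wrist',(r-[225,170]+.4)*6)
E
```

```text
21.8167 [ 0.60629884 -0.29280906  0.22715374]
hole [ 0.60687966 -0.29537046  0.07      ] [ 0.60754961 -0.29180374  0.07      ]
tip (array([ 0.6085139 , -0.29210325,  0.09038295]), [np.float64(0.000272850795005389), np.float64(0.0002728507950053181)]) [ 0.60755938 -0.29420346  0.0935    ] [ 0.60956931 -0.29234068  0.0935    ]
pred side [347.76451352 311.10710382] wrist [321.88159991 262.27676954]
pred side [381.27474466  59.08753636] wrist [328.00739516 496.15109067]
```

{"name": "drive_tool", "arguments": {
  "increments": [
    [0.9,-0.03,0.01,0,0,0,0],
    [0.9,-0.03,0.01,-0.3,0,0,0],
    [0.9,-0.03,0.01,-0.6,0,0,0],
    [0.9,-0.03,0.01,-0.8,0,0,0],
    [0.9,-0.03,0.01,-0.9,0,0,0],
    [0.9,-0.03,0.01,-1.0,0,0,0],
    [0.9,-0.03,0.01,-1.0,0,0,0]
  ]
}}

```text
t: 22.5
tool_pos: [0.6044, -0.2921, 0.1991]
orientation: [-3.137, 0.16, 0.002]
force: [1.0, -0.7, -0.6]
opening: 0.0139
```

{"name": "drive_tool", "arguments": {
  "increments": [
    [0.9,0,0,-0.06,0,0,0],
    [0.9,0,0,-0.12,0,0,0],
    [0.9,0,0,-0.18,0,0,0],
    [0.9,0,0,-0.18,0,0,0]
  ]
}}

```text
t: 22.83
tool_pos: [0.6047, -0.2922, 0.1953]
orientation: [-3.137, 0.16, 0.001]
force: [-1.0, -0.7, -0.7]
opening: 0.0138
```

{"name": "drive_tool", "arguments": {
  "increments": [
    [0.9,0.025,-0.01,-0.1,0,0,0],
    [0.9,0.025,-0.01,-0.3,0,0,0],
    [0.9,0.025,-0.01,-0.5,0,0,0],
    [0.9,0.025,-0.01,-0.7,0,0,0],
    [0.9,0.025,-0.01,-0.9,0,0,0],
    [0.9,0.025,-0.01,-1.1,0,0,0],
    [0.9,0.025,-0.01,-1.3,0,0,0],
    [0.9,0.025,-0.01,-1.5,0,0,0],
    [0.9,0.025,-0.01,-1.7,0,0,0],
    [0.9,0.025,-0.01,-1.8,0,0,0],
    [0.9,0.025,-0.01,-1.8,0,0,0]
  ]
}}

```text
t: 23.75
tool_pos: [0.605, -0.2923, 0.1495]
orientation: [-3.137, 0.16, 0.002]
force: [-0.6, -0.4, -0.6]
opening: 0.0138
```

{"name": "drive_tool", "arguments": {
  "increments": [
    [0.9,0,0,-0.06,0,0,0],
    [0.9,0,0,-0.12,0,0,0],
    [0.9,0,0,-0.18,0,0,0],
    [0.9,0,0,-0.24,0,0,0],
    [0.9,0,0,-0.24,0,0,0]
  ]
}}

```text
t: 24.17
tool_pos: [0.6053, -0.2925, 0.1443]
orientation: [-3.137, 0.16, 0.0]
force: [0.6, -0.2, 0.2]
opening: 0.0136
```

{"name": "drive_tool", "arguments": {
  "increments": [
    [0.9,0,0,-0.02,0,0,0],
    [0.9,0,0,-0.02,0,0,0],
    [0.8,0,0,-0.02,0,0,0],
    [0.7,0,0,-0.02,0,0,0],
    [0.6,0,0,-0.02,0,0,0],
    [0.5,0,0,-0.02,0,0,0],
    [0.4,0,0,-0.02,0,0,0],
    [0.3,0,0,-0.02,0,0,0],
    [0.3,0,0,-0.02,0,0,0],
    [0.3,0,0,-0.02,0,0,0],
    [0.3,0,0,-0.02,0,0,0]
  ]
}}

```text
t: 25.08
tool_pos: [0.6054, -0.2925, 0.1441]
orientation: [-3.137, 0.16, 0.0]
force: [0.1, -0.1, -0.5]
opening: 0.064
```

{"name": "drive_tool", "arguments": {
  "increments": [
    [0.3,0,0,0.3,0,0,0],
    [0.3,0,0,0.9,0,0,0],
    [0.3,0,0,1.8,0,0,0],
    [0.3,0,0,3.0,0,0,0],
    [0.3,0,0,4.2,0,0,0],
    [0.3,0,0,5.4,0,0,0],
    [0.3,0,0,6.0,0,0,0],
    [0.3,0,0,6.0,0,0,0],
    [0.3,0,0,6.0,0,0,0],
    [0.3,0,0,6.0,0,0,0]
  ]
}}

```text
t: 25.92
tool_pos: [0.605, -0.2923, 0.2929]
orientation: [-3.137, 0.16, 0.002]
force: [-1.0, 0.2, -0.5]
opening: 0.065
```

```bash
python3 - <<'E'
from h import *
s=robot.read_state();print(s['t'],s['tool_pos'],s['force'],s['opening'])
c=snap('side','s14.png');snap('top','t14.png')
cv2.imwrite('pics/f14.png',cv2.resize(c['image'][290:390,235:370,::-1],None,fx=5.8,fy=5.8,interpolation=2))
E
```

```text
25.9167 [ 0.60500076 -0.29229566  0.29286044] [-0.95088275  0.22217283 -0.47694974] 0.06504583554509899
```

View pics/s14.png

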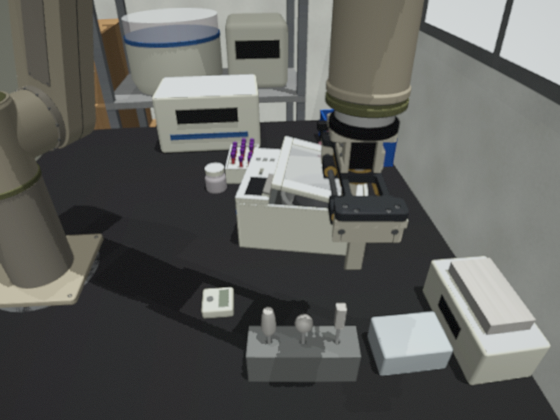

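View pics/f14.png

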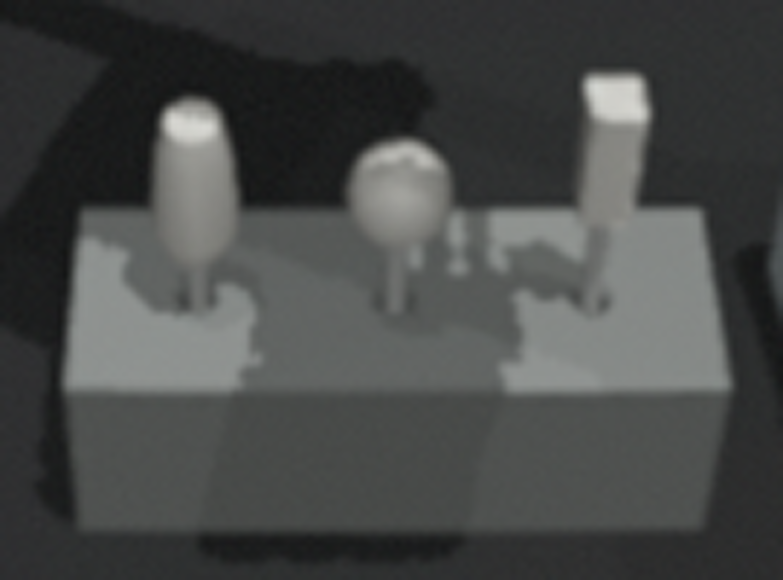

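The rod is back in the same place as at the start (handle top at crop (617,98), as before), released and upright. The lid is ajar, and the arm is clear.

```bash
python3 - <<'E'
from h import *
robot.close_job(); print(robot.read_state()['t'])
E
```

```text
the job is handed in; nothing more can be done
the job is handed in; nothing more can be done
```

The lid is unlocked and standing ajar, and the release rod is back upright in its original hole, let go. I handed the job in at about 26 s of the 64 s allowed; no verdict is reported.

- **Finding the latch:** I put the rod through the slot and met the ledge at about 6 N. I slid it in 2 mm steps, first toward +y and then toward −y. The well was about 5–6 mm to the −y side of the slot's middle.
- **Pressing it:** The pad sat about 7 mm below the ledge. Pressing it in small steps popped the lid at about 7 mm of travel. The highest force I read on the rod was 9.4 N, against the 30 N limit; readings came only at the end of each move.
- **Last checks:**
  - The side view shows the lid ajar.
  - The rod's handle is at the same pixels as at the start.
  - The screwdriver and ball driver look unmoved.
  - The gripper is open and about 150 mm above where it held the rod.
- **What disagreed:** At the +y end of the slot the rod dipped about 2 mm and then met something rigid at 9.4 N. It did not behave like the latch and I never identified it, so I backed off. I also took a last overhead picture but did not look at it; I did not compare the other bench items closely beyond that last side view.

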